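# Stand the slumped card file back up and prop it with the cash box

## Robot

A 7-joint arm with a two-finger parallel gripper is mounted at the origin on the work surface. World frame = base frame: x ahead of the robot, y to its left, z up, the work surface at z = 0. Lengths are in mm, angles in rad, forces in N, time in s.
With the tool pointing down it reaches from about 350 to 900 mm from the base axis. Payload 19.9 kg.
Tool frame: the origin (TCP) lies midway between the tips of the shut fingers; the grasp point (between the pads) lies 19 mm behind it; z points along the fingers, y is the line along which they close (so a half turn about z gives the same grasp; the last joint's range is limited). The gripper opens to 94 mm and grips with 3 to 60 N. Pads are 16 mm wide; open, the fingers measure 119 mm over their backs; the gripper's body (75 mm by 177 mm) begins 78 mm behind the grasp point.
Start: joints at [1.135, 0.417, -0.01, 1.614, 0.005, 1.111, -0.053], TCP at [239.804, -577.142, 205.425] pointing down, gripper open.
Joint ranges: [-2.81, 2.81], [-0.39, 2.02], [-1.27, 1.25], [0.06, 2.57], [-1.19, 4.33], [0.19, 2], [-2.82, 2.82]. Speed limits (rad/s): [1.89, 1.89, 2.39, 2.39, 3.01, 3.01, 3.01].

## Interface

Orientations are given as a rotation vector (axis times angle).
In Python, from cell import r, cams, ticket, nets gives the robot as it stands.
- The arm moves only by the tool jog_arm, never from a script. Its argument "moves" is a list of rows, each a list of 7 numbers: the turn, a rotation vector about the tool's x, y, z scaled (see below), then the shift along the tool's x, y, z scaled (see below), then the opening, from -1 (shut) to 1 (fully open), so that 0 is half open. In form: [[ax, ay, az, tx, ty, tz, hand], ...]. A call has 1 to 8 rows; each row is the pose to reach, as a shift and turn from the pose commanded when the call began, along the tool's axes at that moment, turning the shorter way round; what a row does not reach only later rows make up. The controller multiplies each number of a shift by 0.15 m and each number of a turn by 180 degrees. A row lasts 1/10 s, in which the tool goes at most 50 mm and 8.59 degrees, less where a joint would pass 70% of its speed; a pose out of reach is approached as far as the arm can. A call with a number of a shift or a turn outside -1 to 1 is refused whole. A call with a gripper value outside its range is refused whole. The fingers move at their own pace and stop on an object; "newtons" is the grip in N (left out, the last holds). Time passes only in rows, so rows that repeat a pose let the fingers close. It gives the time, the measured TCP pose, the force, the opening and the grip force at its end, in the units of the state.
- r.get_obs(): the state, without advancing time (a new reading comes with each control period).
- cams.grab_frame(name): name is "side" or "top"; returns a dict with "img" (384x512x3 uint8, blue, green, red), "depth" (384x512 float32, mm along the optical axis (not along the pixel's ray), 0 where there is no reading), "fx", "fy", "cx", "cy" (pixels), "k1" (the pictures are not rectified: a ray, as slopes to the right and down, at radius r is drawn at 1 + k1 r^2 times it, then the intrinsics apply), "world_from_camera" (4x4, takes a point from camera to world coordinates). Camera axes: x right, y up, looking along -z (the intrinsics and any distortion apply to the point x, -y, -z); pixel columns grow to the right and rows downward; lengths in mm; the calibration is good to about 2 mm. A picture is of the moment at which its call begins.
- ticket.close_job(): hands the job in; it is judged then, once.
Trained networks look in the newest picture that a camera, given by its name, has taken for a name from the list of things; names that differ only in an ending like _2 or _b are one class to them, and where a whole thing is asked for, a point or a joint stands for the part that bears it (a point fixed in the world has none). Each returns a list of dicts, best first, with "conf" (0 to 1); they miss things now and then, are a little off and sometimes report something else, mostly with a low value. They report only what shows in the picture. A call takes as long as a camera call. They do not tell look-alikes from the thing itself.
- nets.recognise(camera, name): "rect" ([centre column, centre row, width, height] in pixels, round what is visible of it).
- nets.regions_of(camera, name): "region" (384x512 bool, what is visible of it) and "rect" ([centre column, centre row, width, height] in pixels, round what is visible of it).
The state is a dict: "time_s": time; "joint_pos": joint angles; "qvel": joint speeds; "effort": joint torques, N m; "ee_pos": TCP position; "ee_rot": TCP orientation; "force": force on the tool from outside, world axes, zero at the start; "moment": the same for the moment, N m; "width": finger opening in mm; "finger_force": force on a finger pad.
Only numpy, scipy, OpenCV 4.12 (cv2) and the standard library are available. Lean on these libraries where they do the work, as an engineer would, in place of code of your own. Each camera call takes 0.05 s, during which the arm holds its last target. There are 200 camera calls.

## Task

One card file in the row has slumped over onto the cash box: gently push it back up until it stands upright by itself next to its neighbours, leaving the cash box where it is for now. Then slide the cash box along the desk, straight, until it stands close against the file (touching it, or at most a few millimetres away), so that the file cannot slump again. Only push with the fingers, never grip or lift anything, and leave the other two files and the stamps as they are.

Things in the scene. Friction and masses are not known exactly. Their poses are not given: they have to be found in the camera images.
- slumped_file: leaning grey closed box, 130 (own x) x 60 (y) x 175 mm (z), 0.45 kg. Origin: centre of underside. Leans 34 deg to its +y, lower +y edge on the desk, +y face on the cash box's top edge. Pushed near its top to its -y (about 2 N) it turns about that lower edge; past its balance, 19 deg, it drops onto its underside by itself, then 8 to 31 mm from the neighbour. Pushed high when upright it tips, not slides
- edge_bookend_side (a point): middle of the slumped file's lower edge on its -y side (raised while it leans)
- edge_box_side (a point): middle of the slumped file's lower edge on its +y side (on the desk while it leans)
- neighbour_file: standing grey card file, 130 (x) x 45 (y) x 175 mm (z), 0.6 kg, the one next to the slumped file; origin at the centre of its underside. Loose; to be left as it is
- end_file: the same kind of standing file, between the neighbour file and the bookend. Loose; to be left as it is
- bookend: fixed dark steel bookend, upright plate 120 mm wide and 150 mm high; origin at desk level in the plate's face that looks to +y, towards the files. The row runs from it along its +y: end file, neighbour file, slumped file, cash box
- cash_box: dark steel closed cash box, loose, 0.8 kg: 152 (x) x 115 (y) x 75 mm (z), folded handle 8 mm above its top. Origin: centre of underside. In line with the row, its -y face to the file, 51 mm from the file's lower +y edge at the start. Pushed on the middle of its +y face, at about half height, it slides straight (5 to 12 N)
- round_stamp: small wooden hand stamp standing on the desk, 38 mm in diameter, 78 mm high, origin at the centre of its underside; bystander
- box_stamp: black and grey box-shaped stamp standing on the desk, 34 x 50 x 80 mm high, origin at the centre of its underside; bystander
There are look-alikes about, which are no part of the job. Leave any yellow look-alike of the cash_box alone. What is shaped like the slumped_file but red is not meant.

How it is judged:
By the outcome, as a careful person would: the job done as asked, in the order asked, and still so for the second after the job is handed in, with the robot touching nothing.
It also fails if it takes over 51 s, if anything falls off the work surface, if the arm or the gripper's body presses on something with over 40 N, if the wrist force passes 120 N, or if a joint passes its speed limit or range.

## Working session

There is one attempt and no reset: what is moved stays moved. The work goes in short steps, Python scripts to look and compute and a tool call to move; the robot and the scene stay as the last step left them, time stands still between calls to the robot, and variables do not carry over. Pictures are saved under pics/ and viewed, at most 10 in all, crops included, and the job is handed in when it is done.

Besides the shell and the picture viewer there is one more tool, called after ">>>" as name(argument=value, ...), one argument or row to a line, values as JSON. jog_arm: Moves the arm, as the interface text tells. Shifts and turns lie within -1 to 1; 1 stands for 0.15 m of shift or 180 degrees of turn. Its arguments: {"type":"object","properties":{"moves":{"type":"array","items":{"type":"array","items":{"type":"number","minimum":-1,"maximum":1}}},"newtons":{"type":"number"}},"required":["moves"]}

```bash
mkdir -p pics; cat > h.py <<'E'
import numpy as np, cv2
from cell import r, cams, ticket, nets
from scipy.spatial.transform import Rotation as R
def cloud(f):
    K=np.array([[f['fx'],0,f['cx']],[0,f['fy'],f['cy']],[0,0,1]]);h,w=f['depth'].shape
    u,v=np.meshgrid(np.arange(w),np.arange(h))
    p=np.stack([u,v],-1).reshape(-1,1,2).astype(float)
    s=cv2.undistortPoints(p,K,np.array([f['k1'],0,0,0.]),).reshape(h,w,2)
    d=f['depth'].astype(float)
    c=np.stack([s[...,0]*d,-s[...,1]*d,-d,np.ones_like(d)],-1)
    P=(c@np.array(f['world_from_camera']).T)[...,:3]; P[d==0]=np.nan
    return P
E
python3 - <<'E'
from h import *
for c in ['top','side']:
    f=cams.grab_frame(c);cv2.imwrite(f'pics/{c}0.png',f['img']);P=cloud(f)
    print(c,np.round(f['world_from_camera'],2).tolist())
    for n in ['slumped_file','neighbour_file','cash_box','bookend','round_stamp','box_stamp']:
        for d in nets.regions_of(c,n)[:3]:
            q=P[d['region']];q=q[~np.isnan(q[:,0])]
            print(n,round(d['conf'],2),np.round(d['rect']),np.round(np.median(q,0)),np.round(np.percentile(q,[2,98],axis=0)).tolist(), f['img'][d['region']].mean(0).round())
s=r.get_obs();print(s['ee_pos'],s['ee_rot'],s['width'],s['time_s'])
E
```

```text
top [[0.02, 1.0, -0.08, 519.75], [-1.0, 0.02, -0.02, -81.3], [-0.01, 0.08, 1.0, 859.41], [0.0, 0.0, 0.0, 1.0]]
slumped_file 0.73 [229. 214.  79.  75.] [533. -16. 146.] [[471.0, -90.0, 39.0], [596.0, 51.0, 177.0]] [138. 147. 150.]
slumped_file 0.66 [319. 108.  92.  78.] [ 773. -207.   61.] [[701.0, -298.0, 15.0], [849.0, -118.0, 64.0]] [ 53.  62. 220.]
neighbour_file 0.81 [297. 206.  36.  69.] [ 550. -150.  176.] [[489.0, -178.0, 13.0], [615.0, -129.0, 179.0]] [190. 200. 203.]
cash_box 0.87 [210. 117.  76.  67.] [743.  33.  76.] [[687.0, -41.0, 10.0], [807.0, 110.0, 81.0]] [ 49. 205. 228.]
cash_box 0.66 [192. 214.  54.  79.] [540.  93.  76.] [[463.0, 36.0, 50.0], [612.0, 123.0, 80.0]] [ 98. 101. 104.]
bookend 0.72 [353. 208.  32.  63.] [ 560. -292.   13.] [[503.0, -326.0, 10.0], [618.0, -230.0, 152.0]] [108. 111. 113.]
round_stamp 0.71 [298. 282.  16.  19.] [ 395. -164.   68.] [[380.0, -180.0, 6.0], [407.0, -151.0, 80.0]] [36. 59. 94.]
round_stamp 0.23 [352. 208.  34.  61.] [ 560. -292.   13.] [[503.0, -326.0, 10.0], [619.0, -229.0, 152.0]] [108. 111. 113.]
box_stamp 0.98 [238. 282.  
[... 802 characters left out ...]
1.]
cash_box 0.8 [331. 207.  73.  73.] [752.  23.  74.] [[694.0, -44.0, 17.0], [808.0, 105.0, 79.0]] [ 59. 179. 211.]
cash_box 0.16 [198. 246.  57.  75.] [ 564. -266.   11.] [[505.0, -323.0, 7.0], [620.0, -225.0, 150.0]] [88. 89. 94.]
bookend 0.96 [200. 245.  57.  71.] [ 563. -265.   12.] [[504.0, -323.0, 7.0], [619.0, -225.0, 150.0]] [88. 89. 94.]
round_stamp 0.49 [179. 178.  15.  20.] [ 398. -170.   26.] [[379.0, -184.0, 0.0], [408.0, -153.0, 79.0]] [ 51.  69. 100.]
box_stamp 0.73 [208. 142.  21.  25.] [398. -39.  60.] [[349.0, -58.0, -0.0], [406.0, -12.0, 81.0]] [71. 77. 89.]
[ 239.79151485 -577.14161598  205.41139323] [-3.08081127e+00 -6.14548651e-01  9.49951088e-05] 93.5335110275096 0.7
```

```bash
python3 - <<'E'
from h import *
f=cams.grab_frame('top');P=cloud(f)
def fit(n,pick,zr):
    for d in nets.regions_of('top',n):
        q=P[d['region']];q=q[~np.isnan(q[:,0])]
        if not pick(np.median(q,0)): continue
        t=q[(q[:,2]>zr[0])&(q[:,2]<zr[1])]
        print(n,len(t),cv2.minAreaRect(t[:,:2].astype(np.float32)))
        return q
fit('neighbour_file',lambda m:m[0]<650,(165,185)); 
fit('cash_box',lambda m:m[0]<650,(65,90)); fit('bookend',lambda m:1,(130,160))
q=fit('slumped_file',lambda m:m[0]<650,(130,190))
# plane normals
for nm,m in [('all',q)]:
    rng=np.random.default_rng(0);rest=m
    for k in range(2):
        best=None
        for _ in range(300):
            a,b,c=rest[rng.choice(len(rest),3,replace=False)];n=np.cross(b-a,c-a);l=np.linalg.norm(n)
            if l<1:continue
            n/=l;i=abs((rest-a)@n)<3
            if best is None or i.sum()>best.sum():best=i
        s=rest[best];c=s.mean(0);n=np.linalg.svd(s-c)[2][2];n*=np.sign(n[2]);print(len(s),c.round(),n.round(3),s.min(0).round(),s.max(0).round());rest=rest[~best]
a=cv2.imread('pics/top0.png')[60:340,100:420];b=cv2.imread('pics/side0.png')[80:360,120:420]
cv2.imwrite('pics/both.png',cv2.resize(np.hstack([a,b]),None,fx=1.29,fy=1.29))
E
```

```text
neighbour_file 1730 ((552.0731811523438, -154.3543701171875), (130.2180938720703, 45.340179443359375), 3.440586566925049)
cash_box 1891 ((535.8525390625, 65.53555297851562), (151.74562072753906, 115.23875427246094), 3.528942346572876)
bookend 245 ((557.7515869140625, -232.6891326904297), (113.75453186035156, 8.561761856079102), 3.794898271560669)
slumped_file 2926 ((530.6500244140625, 12.509574890136719), (131.6904296875, 84.82771301269531), 3.4622514247894287)
3494 [534. -38. 116.] [ 0.049 -0.818  0.573] [467. -96.  33.] [602.  13. 181.]
1425 [530.  31. 161.] [-0.036  0.574  0.818] [465.  -0. 142.] [597.  56. 181.]
```

View pics/both.png

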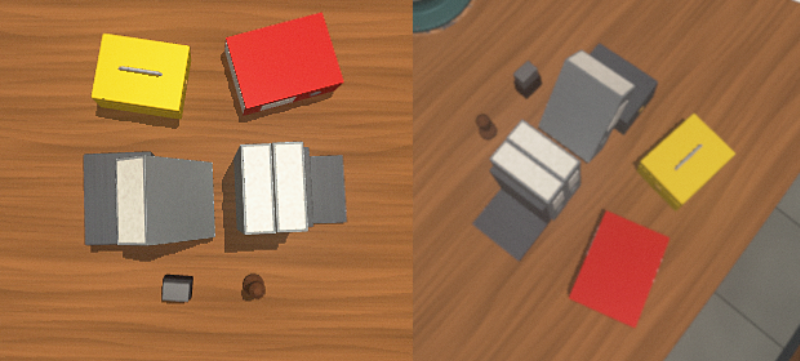

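>>> jog_arm(
  moves=[
    [0,0,-0.394,0,0,-0.5,1],
    [0,0,-0.394,0,0,-0.5,1],
    [0,0,-0.394,0,0,-0.5,1],
    [0,0,-0.394,0,0,-0.5,1],
    [0,0,-0.394,0,0,-0.5,1],
    [0,0,-0.394,0,0,-0.5,1],
    [0,0,-0.394,0,0,-0.5,1],
    [0,0,-0.394,0,0,-0.5,1],
  ],
)

```text
time_s: 1.75
ee_pos: [239.8, -577.1, 280.4]
ee_rot: [-2.189, -2.253, 0.0]
force: [-1.0, -0.6, -0.2]
width: 94.1
finger_force: 0.0
```

```bash
cat > st.py <<'E'
from h import *
s=r.get_obs();M=R.from_rotvec(s['ee_rot']).as_matrix();p=np.array(s['ee_pos'])
a=np.deg2rad(3.5);ry=np.array([-np.sin(a),np.cos(a),0]);rx=np.array([np.cos(a),np.sin(a),0])
c=np.array([535.85,65.5,0])
print('t',s['time_s'],'p',p.round(1),'row x,y rel box',((p-c)@rx).round(1),((p-c)@ry).round(1),'F',np.round(s['force'],1),'j',np.round(s['joint_pos'],2),'\n',M.round(3))
def to(x,y,z): # row coords rel. box centre -> jog units
    return ((M.T@(c+x*rx+y*ry+[0,0,z]-p))/150).round(3)
E
python3 - <<'E'
from st import *
print(to(0,25,280),to(0,25,125))
for cam in ['top','side']:
    P=cloud(cams.grab_frame(cam));m=(P[...,0]>380)&(P[...,0]<680)&(P[...,1]>130)&(P[...,1]<330)&(P[...,2]>12)
    print(m.sum(), np.nanpercentile(P[m],[2,98],axis=0) if m.any() else '')
E
```

```text
t 1.75 p [ 239.8 -577.1  280.4] row x,y rel box -334.8 -623.4 F [-1.  -0.6 -0.2] j [ 1.29  0.37 -0.21  1.52  0.08  1.26  1.09] 
 [[-0.029  1.    -0.   ]
 [ 1.     0.029  0.   ]
 [ 0.    -0.    -1.   ]]
[4.392e+00 2.092e+00 3.000e-03] [4.392 2.092 1.036]
0 
0
```

>>> jog_arm(
  moves=[
    [0,0,-0.01,0.3,0.14,0,1],
    [0,0,-0.01,0.6,0.28,0,1],
    [0,0,-0.01,0.9,0.42,0,1],
    [0,0,-0.01,0.9,0.42,0,1],
  ],
)

```text
time_s: 2.25
ee_pos: [303.0, -435.7, 281.2]
ee_rot: [2.158, 2.282, 0.001]
force: [-0.3, -1.4, 0.9]
width: 93.7
finger_force: 0.0
```

>>> jog_arm(
  moves=[
    [0,0,0,0.3,0.15,0,1],
    [0,0,0,0.6,0.3,0,1],
    [0,0,0,0.9,0.45,0,1],
    [0,0,0,0.9,0.45,0,1],
  ],
)

```text
time_s: 2.65
ee_pos: [362.3, -297.4, 281.1]
ee_rot: [2.157, 2.283, 0.001]
force: [0.0, -1.4, 0.7]
width: 94.1
finger_force: 0.0
```

>>> jog_arm(
  moves=[
    [0,0,0,0.3,0.15,0,1],
    [0,0,0,0.6,0.3,0,1],
    [0,0,0,0.9,0.45,0,1],
    [0,0,0,0.9,0.45,0,1],
  ],
)

```text
time_s: 3.05
ee_pos: [421.8, -158.8, 281.0]
ee_rot: [2.157, 2.283, 0.002]
force: [-0.3, -1.2, 0.6]
width: 94.1
finger_force: 0.0
```

>>> jog_arm(
  moves=[
    [0,0,0,0.3,0.15,0,1],
    [0,0,0,0.6,0.3,0,1],
    [0,0,0,0.9,0.45,0,1],
    [0,0,0,0.9,0.45,0,1],
  ],
)

```text
time_s: 3.45
ee_pos: [481.4, -20.1, 280.8]
ee_rot: [-2.157, -2.283, -0.003]
force: [-1.5, -0.3, 0.4]
width: 94.0
finger_force: 0.0
```

```bash
python3 - <<'E'
from st import *
print(to(0,25,280),to(0,25,125))
E
```

```text
t 3.45 p [481.4 -20.1 280.8] row x,y rel box -59.6 -82.2 F [-1.5 -0.3  0.4] j [ 0.63  0.13 -0.7   1.84  0.09  1.2  -0.05] 
 [[-0.057  0.998  0.001]
 [ 0.998  0.057  0.002]
 [ 0.002  0.001 -1.   ]]
[0.716 0.394 0.007] [0.714 0.393 1.04 ]
```

>>> jog_arm(
  moves=[
    [0,0,0,0.25,0.14,0,1],
    [0,0,0,0.5,0.28,0,1],
    [0,0,0,0.72,0.39,0,1],
    [0,0,0,0.72,0.39,0,1],
  ],
)

```text
time_s: 3.85
ee_pos: [533.2, 89.4, 280.2]
ee_rot: [-2.158, -2.28, -0.002]
force: [-1.7, 0.1, -0.1]
width: 93.8
finger_force: 0.0
```

>>> jog_arm(
  moves=[
    [0,0,0,0,0,0.25,1],
    [0,0,0,0,0,0.5,1],
    [0,0,0,0,0,0.75,1],
    [0,0,0,0,0,1,1],
    [0,0,0,0,0,1,1],
  ],
)

```text
time_s: 4.35
ee_pos: [530.1, 83.8, 126.7]
ee_rot: [-2.162, -2.274, 0.008]
force: [-0.6, 0.1, 0.3]
width: 93.9
finger_force: 0.0
```

```bash
python3 - <<'E'
from st import *
f=cams.grab_frame('side');g=cams.grab_frame('top')
cv2.imwrite('pics/b1.png',cv2.resize(np.hstack([g['img'][100:320,130:400],f['img'][60:280,160:430]]),None,fx=1.45,fy=1.45))
E
```

```text
t 4.35 p [530.1  83.8 126.7] row x,y rel box -4.6 18.6 F [-0.6  0.1  0.3] j [ 0.35  0.44 -0.7   1.88  0.35  0.94 -0.46] 
 [[-0.05   0.999 -0.007]
 [ 0.999  0.05  -0.001]
 [-0.    -0.007 -1.   ]]
```

View pics/b1.png

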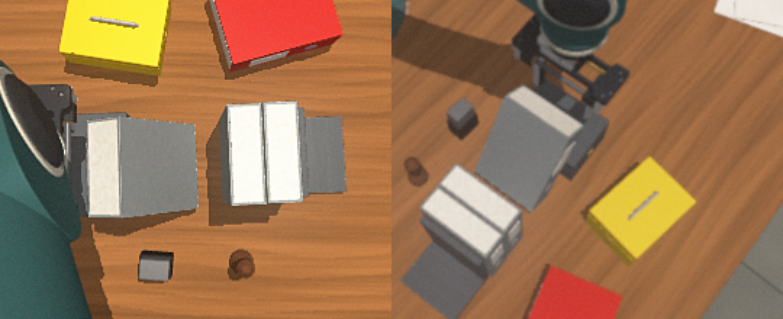

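>>> jog_arm(
  moves=[
    [0,0,0,-0.03,0.02,0,1],
    [0,0,0,-0.06,0.03,0,1],
    [0,0,0,-0.08,0.03,0,1],
    [0,0,0,-0.1,0.03,0,1],
    [0,0,0,-0.12,0.03,0,1],
    [0,0,0,-0.14,0.03,0,1],
    [0,0,0,-0.16,0.03,0,1],
    [0,0,0,-0.18,0.03,0,1],
  ],
)

```text
time_s: 5.25
ee_pos: [538.4, 58.9, 130.5]
ee_rot: [-2.16, -2.281, -0.0]
force: [-0.3, 0.4, 1.7]
width: 93.7
finger_force: 0.5
```

```bash
cat > lean.py <<'E'
from st import *
P=cloud(cams.grab_frame('top'))
Q=np.stack([(P-c)@rx,(P-c)@ry,P[...,2]],-1)[::1].reshape(-1,3)
m=(abs(Q[:,0])<55)&(Q[:,1]>-200)&(Q[:,1]<20)&(Q[:,2]>20);q=Q[m]
for k in range(-190,20,10):
    s=q[(q[:,1]>=k)&(q[:,1]<k+10),2]
    if len(s)>5: print((k,int(np.median(s)),int(s.max()),len(s)),end=' ')
E
python3 lean.py
```

```text
t 5.25 p [538.4  58.9 130.5] row x,y rel box 2.1 -6.7 F [-0.3  0.4  1.7] j [ 0.39  0.44 -0.69  1.87  0.34  0.95 -0.4 ] 
 [[-0.055  0.999 -0.   ]
 [ 0.999  0.055  0.   ]
 [ 0.    -0.    -1.   ]]
(-170, 33, 36, 12) (-160, 41, 51, 216) (-150, 58, 67, 234) (-140, 74, 83, 246) (-130, 90, 99, 264) (-120, 106, 116, 281) (-110, 122, 132, 302) (-100, 138, 148, 314) (-90, 481, 556, 853) (-80, 494, 567, 1709) (-70, 528, 573, 1941) (-60, 539, 576, 1835) (-50, 536, 577, 1694) (-40, 536, 575, 1505) (-30, 537, 573, 1284) (-20, 538, 569, 1072) (-10, 533, 562, 928) (0, 516, 553, 889) (10, 532, 548, 1024)
```

>>> jog_arm(
  moves=[
    [0,0,0,-0.02,-0.01,0,1],
    [0,0,0,-0.04,-0.01,0,1],
    [0,0,0,-0.06,-0.01,0,1],
    [0,0,0,-0.08,-0.01,0,1],
    [0,0,0,-0.1,-0.01,0,1],
    [0,0,0,-0.12,-0.01,0,1],
    [0,0,0,-0.14,-0.01,0,1],
    [0,0,0,-0.16,-0.01,0,1],
  ],
)

```text
time_s: 6.1
ee_pos: [538.2, 34.7, 130.4]
ee_rot: [-2.16, -2.281, 0.0]
force: [-0.3, -0.3, 0.6]
width: 94.1
finger_force: 0.1
```

```bash
python3 lean.py
```

```text
t 6.1 p [538.2  34.7 130.4] row x,y rel box 0.4 -30.9 F [-0.3 -0.3  0.6] j [ 0.43  0.44 -0.69  1.88  0.34  0.94 -0.36] 
 [[-0.054  0.999 -0.   ]
 [ 0.999  0.054  0.   ]
 [ 0.    -0.    -1.   ]]
(-170, 30, 37, 101) (-160, 48, 61, 222) (-150, 72, 85, 240) (-140, 96, 109, 266) (-130, 119, 133, 290) (-120, 143, 156, 319) (-110, 465, 551, 780) (-100, 496, 563, 1680) (-90, 536, 570, 1809) (-80, 537, 573, 1709) (-70, 537, 574, 1449) (-60, 541, 574, 1250) (-50, 540, 572, 1171) (-40, 536, 567, 1071) (-30, 517, 561, 966) (-20, 516, 552, 939) (-10, 529, 548, 1078) (0, 527, 547, 951) (10, 517, 541, 595)
```

>>> jog_arm(
  moves=[
    [0,0,0,-0.01,0,0,1],
    [0,0,0,-0.02,0,0,1],
    [0,0,0,-0.03,0,0,1],
    [0,0,0,-0.04,0,0,1],
    [0,0,0,-0.05,0,0,1],
    [0,0,0,-0.06,0,0,1],
    [0,0,0,-0.07,0,0,1],
    [0,0,0,-0.08,0,0,1],
  ],
)

```text
time_s: 6.95
ee_pos: [538.8, 22.8, 130.4]
ee_rot: [-2.16, -2.281, -0.0]
force: [-0.7, -0.8, 0.6]
width: 94.3
finger_force: 0.0
```

```bash
python3 lean.py
```

```text
t 6.95 p [538.8  22.8 130.4] row x,y rel box 0.4 -42.8 F [-0.7 -0.8  0.6] j [ 0.45  0.44 -0.69  1.88  0.34  0.94 -0.33] 
 [[-0.054  0.999 -0.   ]
 [ 0.999  0.054  0.   ]
 [ 0.    -0.    -1.   ]]
(-170, 30, 43, 132) (-160, 55, 71, 222) (-150, 84, 100, 251) (-140, 114, 130, 281) (-130, 144, 160, 314) (-120, 465, 550, 782) (-110, 500, 563, 1646) (-100, 537, 569, 1714) (-90, 539, 573, 1538) (-80, 539, 573, 1311) (-70, 541, 573, 1244) (-60, 539, 571, 1193) (-50, 536, 568, 1081) (-40, 517, 561, 967) (-30, 517, 551, 987) (-20, 529, 548, 1106) (-10, 527, 547, 945) (0, 516, 539, 573) (10, 507, 522, 195)
```

>>> jog_arm(
  moves=[
    [0,0,0,-0.01,0,0,1],
    [0,0,0,-0.02,0,0,1],
    [0,0,0,-0.03,0,0,1],
    [0,0,0,-0.03,0,0,1],
    [0,0,0,-0.03,0,0,1],
    [0,0,0,-0.03,0,0,1],
    [0,0,0,-0.03,0,0,1],
    [0,0,0,-0.03,0,0,1],
  ],
)

```text
time_s: 7.8
ee_pos: [539.1, 18.5, 130.5]
ee_rot: [-2.16, -2.281, -0.0]
force: [0.9, -0.0, -0.1]
width: 94.1
finger_force: 0.0
```

```bash
python3 lean.py
```

```text
t 7.8 p [539.1  18.5 130.5] row x,y rel box 0.3 -47.1 F [ 0.9 -0.  -0.1] j [ 0.46  0.44 -0.69  1.88  0.34  0.94 -0.33] 
 [[-0.054  0.999 -0.   ]
 [ 0.999  0.054  0.   ]
 [ 0.    -0.    -1.   ]]
(-170, 66, 106, 149) (-160, 163, 182, 272) (-150, 180, 183, 319) (-140, 179, 182, 324) (-130, 178, 536, 368) (-120, 487, 554, 1171) (-110, 521, 565, 1662) (-100, 540, 571, 1578) (-90, 539, 573, 1370) (-80, 540, 573, 1279) (-70, 540, 572, 1232) (-60, 538, 569, 1150) (-50, 535, 564, 1051) (-40, 516, 557, 949) (-30, 532, 547, 1048) (-20, 529, 548, 1108) (-10, 523, 546, 825) (0, 513, 532, 373) (10, 502, 514, 76)
```

>>> jog_arm(
  moves=[
    [0,0,0,0.05,0,0,1],
    [0,0,0,0.3,0,0,1],
    [0,0,0,0.6,0,0,1],
    [0,0,0,0.94,0,0,1],
    [0,0,0,0.94,0,0,1],
  ],
)

```text
time_s: 8.35
ee_pos: [529.8, 167.0, 131.0]
ee_rot: [-2.149, -2.289, -0.004]
force: [0.7, -0.5, 0.5]
width: 93.7
finger_force: 0.0
```

```bash
python3 lean.py; python3 - <<'E'
from st import *
print(to(0,95,130),to(0,95,38))
f=cams.grab_frame('side');g=cams.grab_frame('top')
P=cloud(g)
for n in ['slumped_file','neighbour_file','cash_box']:
    for d in nets.regions_of('top',n)[:2]:
        q=P[d['region']];q=q[q[:,2]>(65 if n=='cash_box' else 165)]
        if len(q)>100 and np.median(q[:,0])<650: print(n,cv2.minAreaRect(q[:,:2].astype(np.float32)))
cv2.imwrite('pics/b2.png',cv2.resize(np.hstack([g['img'][100:320,130:400],f['img'][60:280,160:430]]),None,fx=1.45,fy=1.45))
E
```

```text
t 8.35 p [529.8 167.  131. ] row x,y rel box 0.1 101.7 F [ 0.7 -0.5  0.5] j [ 0.2   0.47 -0.71  1.84  0.37  0.96 -0.61] 
 [[-0.063  0.998  0.   ]
 [ 0.998  0.063  0.003]
 [ 0.003  0.001 -1.   ]]
(-180, 175, 177, 61) (-170, 176, 178, 327) (-160, 176, 179, 318) (-150, 176, 180, 316) (-140, 176, 179, 321) (-130, 176, 180, 323) (-120, 176, 179, 253) (-60, 73, 80, 337) (-50, 75, 79, 243) (-40, 75, 79, 240) (-30, 75, 79, 244) (-20, 75, 79, 234) (-10, 76, 551, 297) (0, 519, 569, 984) (10, 526, 575, 1379) t 8.4 p [530.4 163.6 130.6] row x,y rel box 0.5 98.3 F [-0.2 -0.2 -0.2] j [ 0.21  0.47 -0.71  1.84  0.37  0.96 -0.6 ] 
 [[-0.06   0.998  0.   ]
 [ 0.998  0.06   0.002]
 [ 0.002  0.    -1.   ]]
[-0.022 -0.003  0.004] [-0.023 -0.004  0.618]
slumped_file ((536.4544677734375, -68.70651245117188), (129.41807556152344, 60.2703742980957), 3.4682796001434326)
neighbour_file ((551.9418334960938, -155.19752502441406), (129.98060607910156, 46.7584114074707), 3.6029720306396484)
cash_box ((535.6968383789062, 65.14307403564453), (152.17657470703125, 116.07213592529297), 3.571821928024292)
```

View pics/b2.png

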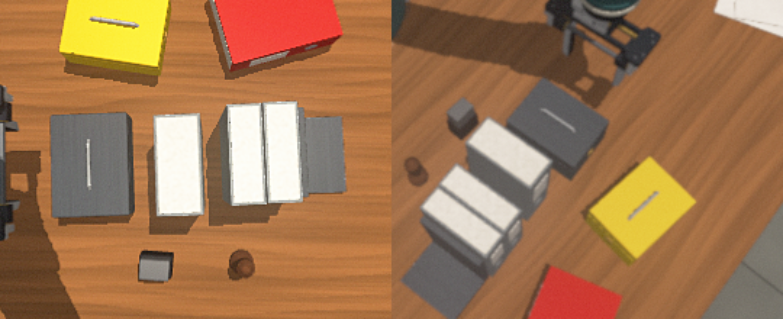

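>>> jog_arm(
  moves=[
    [0,0,0,0,0,0.2,1],
    [0,0,0,0,0,0.4,1],
    [0,0,0,0,0,0.62,1],
    [0,0,0,0,0,0.62,1],
    [0,0,0,-0.03,0,0.62,1],
    [0,0,0,-0.06,0,0.62,1],
    [0,0,0,-0.08,0,0.62,1],
    [0,0,0,-0.1,0,0.62,1],
  ],
)

```text
time_s: 9.45
ee_pos: [532.9, 143.8, 38.5]
ee_rot: [2.16, 2.28, 0.002]
force: [0.5, 0.1, -0.5]
width: 94.1
finger_force: 0.0
```

>>> jog_arm(
  moves=[
    [0,0,0,-0.02,0,0,1],
    [0,0,0,-0.04,0,0,1],
    [0,0,0,-0.06,0,0,1],
    [0,0,0,-0.08,0,0,1],
    [0,0,0,-0.1,0,0,1],
    [0,0,0,-0.12,0,0,1],
    [0,0,0,-0.14,0,0,1],
  ],
)

```text
time_s: 10.15
ee_pos: [533.3, 123.8, 37.5]
ee_rot: [-2.159, -2.281, -0.001]
force: [0.5, 5.0, 0.1]
width: 93.8
finger_force: 2.5
```

```bash
cat > gap.py <<'E'
from st import *
g=cams.grab_frame('side');P=cloud(g);T=cloud(cams.grab_frame('top'))
for n,P in [('side',P),('top',T)]:
    Q=np.stack([(P-c)@rx,(P-c)@ry,P[...,2]],-1).reshape(-1,3)
    for lo,hi in [(-60,-20),(-20,20),(20,60)]:
        k=(Q[:,0]>lo)&(Q[:,0]<hi)
        f=Q[k&(Q[:,2]>170)&(Q[:,2]<183)&(Q[:,1]>-175)&(Q[:,1]<-70),1]; b=Q[k&(Q[:,2]>68)&(Q[:,2]<80)&(Q[:,1]>-110)&(Q[:,1]<60),1]
        if len(f)>9 and len(b)>9: print(n,lo,'file',np.percentile(f,[1,99]).round(1),'box -y',np.percentile(b,[0.5,2]).round(1))
E
python3 gap.py
```

```text
t 10.15 p [533.3 123.8  37.5] row x,y rel box 1.0 58.3 F [0.5 5.  0.1] j [ 0.21  0.59 -0.63  1.92  0.48  0.79 -0.63] 
 [[-0.055  0.998  0.   ]
 [ 0.998  0.055  0.001]
 [ 0.001  0.    -1.   ]]
side -60 file [-168.8 -109.6] box -y [-66.8 -65.8]
side -20 file [-168.8 -109.9] box -y [-66.6 -66. ]
side 20 file [-168.8 -109.6] box -y [-67.  -65.6]
top -60 file [-169.3 -110.3] box -y [-67.5 -66.5]
top -20 file [-169.2 -110.4] box -y [-68.2 -66.8]
top 20 file [-169.3 -110.9] box -y [-67.7 -65.9]
```

>>> jog_arm(
  moves=[
    [0,0,0,-0.03,0,0,1],
    [0,0,0,-0.06,0,0,1],
    [0,0,0,-0.09,0,0,1],
    [0,0,0,-0.12,0,0,1],
    [0,0,0,-0.15,0,0,1],
    [0,0,0,-0.18,0,0,1],
    [0,0,0,-0.21,0,0,1],
    [0,0,0,-0.23,0,0,1],
  ],
)

```text
time_s: 11.05
ee_pos: [535.2, 89.1, 37.5]
ee_rot: [-2.16, -2.281, -0.001]
force: [-0.0, 5.9, 0.8]
width: 94.0
finger_force: 2.7
```

```bash
python3 gap.py
```

```text
t 11.05 p [535.2  89.1  37.5] row x,y rel box 0.8 23.6 F [-0.   5.9  0.8] j [ 0.28  0.58 -0.63  1.93  0.47  0.78 -0.56] 
 [[-0.055  0.999  0.   ]
 [ 0.999  0.055  0.001]
 [ 0.001  0.    -1.   ]]
side -60 file [-169.1 -109.8] box -y [-74.6 -73.4]
side -20 file [-168.9 -109.8] box -y [-74.3 -73.6]
side 20 file [-168.9 -109.6] box -y [-100.5  -93.3]
top -60 file [-169.3 -110.4] box -y [-101.7 -100.8]
top -20 file [-169.2 -110.3] box -y [-102.7 -101.2]
top 20 file [-169.3 -111. ] box -y [-102.2 -100.3]
```

>>> jog_arm(
  moves=[
    [0,0,0,-0.01,0,0,1],
    [0,0,0,-0.02,0,0,1],
    [0,0,0,-0.03,0,0,1],
    [0,0,0,-0.04,0,0,1],
    [0,0,0,-0.045,0,0,1],
    [0,0,0,-0.045,0,0,1],
  ],
)

```text
time_s: 11.75
ee_pos: [535.6, 82.5, 37.5]
ee_rot: [-2.16, -2.281, -0.0]
force: [-0.7, 4.6, 1.5]
width: 93.8
finger_force: 2.4
```

```bash
python3 gap.py; python3 - <<'E'
from h import *
f=cams.grab_frame('side');g=cams.grab_frame('top')
cv2.imwrite('pics/b3.png',cv2.resize(np.hstack([g['img'][160:270,170:300],f['img'][120:230,200:330]]),None,fx=3,fy=3))
E
```

```text
t 11.75 p [535.6  82.5  37.5] row x,y rel box 0.8 17.0 F [-0.7  4.6  1.5] j [ 0.29  0.58 -0.63  1.93  0.47  0.78 -0.55] 
 [[-0.055  0.999  0.   ]
 [ 0.999  0.055  0.   ]
 [ 0.     0.    -1.   ]]
side -60 file [-168.8 -109.4] box -y [-74.2 -73.2]
side -20 file [-168.7 -109.6] box -y [-74.8 -73.2]
side 20 file [-168.9 -109.5] box -y [-104.3  -94.9]
top -60 file [-169.2 -110.4] box -y [-103.8 -102.9]
top -20 file [-169.2 -110.4] box -y [-104.3 -102.6]
top 20 file [-169.3 -111. ] box -y [-104.3 -102.4]
```

View pics/b3.png

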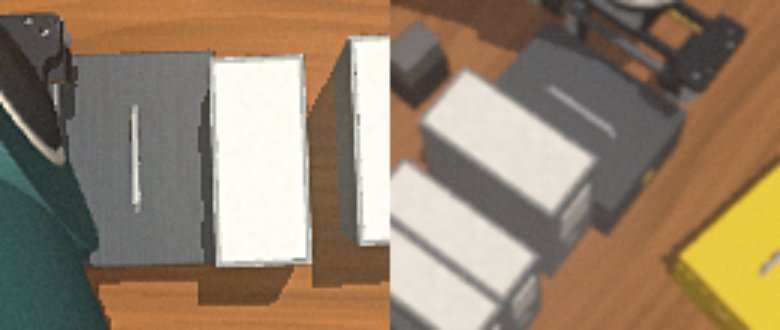

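>>> jog_arm(
  moves=[
    [0,0,0,-0.005,0,0,1],
    [0,0,0,-0.01,0,0,1],
    [0,0,0,-0.01,0,0,1],
  ],
)

```text
time_s: 12.25
ee_pos: [535.7, 81.1, 37.5]
ee_rot: [-2.159, -2.281, -0.001]
force: [-0.3, 6.4, 1.5]
width: 93.8
finger_force: 2.9
```

```bash
cat > end.py <<'E'
from st import *
P=cloud(cams.grab_frame('side'));Q=np.stack([(P-c)@rx,(P-c)@ry,P[...,2]],-1).reshape(-1,3)
b=Q[(Q[:,0]>70)&(Q[:,0]<80)&(Q[:,2]>15)&(Q[:,2]<79)&(abs(Q[:,1]+60)<70)]
f=Q[(Q[:,0]<64)&(Q[:,0]>30)&(Q[:,2]>90)&(Q[:,2]<180)&(Q[:,1]>-175)&(Q[:,1]<-80)]
print('box -y end',len(b),np.sort(b[:,1])[[0,3,10,20]].round(1),np.percentile(b[:,1],99).round(1),'file',np.sort(f[:,1])[[-20,-10,-4,-1]].round(1),np.percentile(f[:,1],1).round(1))
E
python3 end.py; python3 gap.py|tail -3
```

```text
t 12.25 p [535.7  81.1  37.5] row x,y rel box 0.8 15.6 F [-0.3  6.4  1.5] j [ 0.29  0.58 -0.63  1.93  0.47  0.78 -0.55] 
 [[-0.055  0.998  0.   ]
 [ 0.998  0.055  0.001]
 [ 0.001  0.    -1.   ]]
box -y end 262 [-110.8 -109.8 -109.2 -107.1] 1.0 file [-112.3 -111.  -110.2 -109.5] -170.0
top -60 file [-169.4 -110.5] box -y [-103.8 -103. ]
top -20 file [-169.7 -111.2] box -y [-104.8 -103.3]
top 20 file [-169.5 -111.2] box -y [-104.3 -102.8]
```

>>> jog_arm(
  moves=[
    [0,0,0,0.03,0,0,1],
    [0,0,0,0.1,0,0,1],
    [0,0,0,0.3,0,0,1],
    [0,0,0,0.6,0,0,1],
    [0,0,0,0.6,0,-0.3,1],
    [0,0,0,0.6,0,-0.6,1],
    [0,0,0,0.6,0,-0.8,1],
    [0,0,0,0.6,0,-0.8,1],
  ],
)

```text
time_s: 13.2
ee_pos: [532.3, 171.8, 161.2]
ee_rot: [2.157, 2.279, 0.007]
force: [-0.8, 0.6, 0.5]
width: 93.9
finger_force: 0.0
```

```bash
python3 end.py; python3 gap.py|tail -3; python3 - <<'E'
from h import *
f=cams.grab_frame('side');g=cams.grab_frame('top')
cv2.imwrite('pics/b4.png',cv2.resize(np.hstack([g['img'][130:290,130:390],f['img'][90:250,160:420]]),None,fx=1.5,fy=1.5))
E
```

```text
t 13.2 p [532.3 171.8 161.2] row x,y rel box 2.9 106.4 F [-0.8  0.6  0.5] j [ 0.21  0.44 -0.73  1.81  0.34  1.02 -0.6 ] 
 [[-0.055  0.998  0.005]
 [ 0.998  0.055  0.001]
 [ 0.     0.005 -1.   ]]
box -y end 262 [-110.2 -109.7 -108.8 -106.5] 1.8 file [-112.3 -110.7 -110.3 -109.6] -169.8
top -60 file [-169.5 -110.5] box -y [-103.7 -102. ]
top -20 file [-169.7 -111.3] box -y [-104.8 -103. ]
top 20 file [-169.5 -111.2] box -y [-104.3 -102.4]
```

View pics/b4.png

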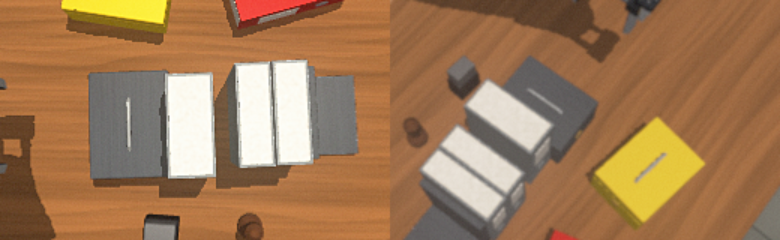

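The file stands upright with the cash box square against it at column 165 of the top view. The gripper is clear of everything.

```bash
python3 -c "
from cell import ticket
print(ticket.close_job())"
```

```text
the job is handed in; nothing more can be done
None
```

I handed the job in: the slumped file stands upright by itself, the cash box is square against it (gap about 0 mm as measured), and the stamps and the other two files were left alone.

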